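# Load two ink cartons into a gravity roller rack

### The arm

A 6-joint arm with a two-finger parallel gripper is mounted at the origin on the work surface. World frame = base frame: x ahead of the robot, y to its left, z up, the work surface at z = 0. Lengths are in mm, angles in degrees, forces in N, time in s.
With the tool pointing down it reaches from about 350 to 850 mm from the base axis. Payload 8.1 kg.
Tool frame: the origin (TCP) lies midway between the tips of the shut fingers; the grasp point (between the pads) lies 19 mm behind it (r.pinch_z is the distance from the TCP to the grasp point, in mm); z points along the fingers, y is the line along which they close (so a half turn about z gives the same grasp; the last joint's range is limited). The gripper opens to 85 mm and grips with 20 to 120 N. Pads are 22 mm wide; open, the fingers measure 114 mm over their backs; the gripper's body (76 mm by 85 mm) begins 54 mm behind the grasp point. The pads swing forward as they close: fully open they stand 13 mm farther back than shut.
Start: joints at [-80.237, 7.471, 85.268, -0, 87.261, -4.893], TCP at [151.832, -580.476, 231.292] pointing down, gripper open.
Joint ranges: [-169.43, 169.43], [-51.17, 129.36], [1.28, 143.12], [-76.62, 256.62], [0, 156.53], [-152.29, 152.29]. Speed limits (degrees/s): [136.94, 136.94, 159.86, 180, 180, 180].

### API

Orientations are given as [roll, pitch, yaw] about the fixed x, y, z axes, in that order (R = Rz(yaw) Ry(pitch) Rx(roll)).
In Python, from bench import sensors, optics, job, r gives the robot as it stands.
- The arm moves only by the tool play_rows, never from a script. Its argument "motion" is a list that holds one entry, the list of rows, each a list of 6 numbers: the shift along the tool's x, y, z in cm, then the turn, a rotation vector about the tool's x, y, z in degrees. In form: [[[x, y, z, ax, ay, az], ...]]. A call has 1 to 5 rows; each row is the pose to reach, as a shift and turn from the pose commanded when the call began, along the tool's axes at that moment; what a row does not reach only later rows make up. A row lasts 1/10 s, in which the tool goes at most 50 mm and 8.59 degrees, less where a joint would pass 70% of its speed; a pose out of reach is approached as far as the arm can. A call with a gripper value outside its range is refused whole. "jaw" is the opening, from 0 (shut) to 1 (fully open), set as the call begins (left out, the last holds). The fingers move at their own pace and stop on an object; "squeeze" is the grip in N (left out, the last holds). Time passes only in rows, so rows that repeat a pose let the fingers close. It gives the time, the measured TCP pose, the force, the opening and the grip force at its end, in the units of the state.
- sensors.sense(): the state, without advancing time (a new reading comes with each control period).
- optics.snapshot(name): name is "scene" or "side" or "wrist"; returns a dict with "pixels" (384x512x3 uint8, red, green, blue), "mtx" (3x3 intrinsics, pixels), "R" (3x3) and "t" (3): a world point X has camera coordinates R X + t; the wrist camera has in their place "T_tool_cam" (4x4, takes a point from camera to tool coordinates, whose origin is the TCP and whose axes are the flange's). Camera axes: x right, y down, z forward; pixel columns grow to the right and rows downward; lengths in mm; the calibration is good to about 2 mm. A picture is of the moment at which its call begins: read the wrist's pose just before it. There is no depth.
- job.hand_in(): hands the job in; it is judged then, once.
The state is a dict: "time": time; "joint_pos": joint angles; "qd": joint speeds; "joint_efforts": joint torques, N m; "tool_pos": TCP position; "tcp_rot": TCP orientation; "ft_force": force on the tool from outside, world axes, zero at the start; "wrist_torque": the same for the moment, N m; "finger_gap": finger opening in mm; "grip_force": force on a finger pad.
Only numpy, scipy, OpenCV 4.12 (cv2) and the standard library are available. Lean on these libraries where they do the work, as an engineer would, in place of code of your own. Each camera call takes 0.05 s, during which the arm holds its last target. There are 200 camera calls.

### The job

Restock the sloped roller rack on the painting table from its high, open end: first send the red ink carton, lengthwise and the same way up as it lies on the table, past the orange sprung catch so that it rolls all the way down to rest against the black stop, then send the blue one after it likewise so that it rests against the red. The catch must spring up behind them; set the cartons down onto the rollers and push them on gently, never dropping, banging or forcing them, and leave the green carton and everything else where they are.

Things in the scene. Friction and masses are not known exactly. Their poses are not given: they have to be found in the camera images.
- bed: Sloped roller lane, fixed. Origin: centre of its high open mouth, level with the roller tops, 100 mm over the table. x runs downhill along the lane, 10 degrees below level, away from the robot; y across; z square off the rollers. Steel rollers at x = 10, 30, 70, 90 .. 230 mm turn freely. Side rails 52 mm apart inside, 8 mm above the rollers; flared guides lead in from x = -30 mm
- header (a point): Middle of the lower edge of the wooden header board over the lane, at lane x = 80 mm (its near face), 76 mm above the rollers. Board 72 mm wide, 8 mm thick, 60 mm tall; posts beside the rails hold it. A clear cover 76 mm above the rollers runs from it to the stop. Uphill of it nothing stands above the rails: work there with the gripper leaning back from the board
- stop (a point): Middle of the black rubber stop's face at the low end, lane x = 250 mm, level with the roller tops; the stop rises 30 mm above them
- catch (a joint): Orange rubber-faced one-way sprung catch, 22 mm wide, mid-lane: hinged at lane x = 38 mm, its tip at lane x = 60 mm stands 5 mm above the rollers when up (0 rad); about 0.22 rad is level with them. It yields to 0.6 to 1.3 N at the tip. Its rubbing holds a carton that lies on it: push until the carton's rear end is past x = 60 mm, then it rolls on by itself
- red_carton_center (a point): Centre of the red ink carton (white and gold band), a rigid box 80 mm long (its x) by 46 mm wide (y) by 56 mm high (z), about 0.28 kg, lying on the table
- blue_carton_center (a point): Centre of the blue ink carton, same size, axes and weight as the red one
- green_carton_center (a point): Centre of a green ink carton of the same size; not to be moved
- palette: White round porcelain palette, 170 mm across, 26 mm high; origin under its centre; bystander
- inkstone: Black ink stone 110 x 75 x 18 mm; origin under its centre; bystander
- paperweight: Dark wooden paperweight 190 x 26 x 16 mm with a brass knob; origin under its centre; bystander
- teacup: Blue mug, 76 mm across, 75 mm high; origin under its centre; bystander
- phone: Black phone 150 x 72 x 9 mm lying flat; origin under its centre; bystander
- ink_bottle: Black ink bottle with red cap, 56 mm across, 130 mm high; origin under its centre; bystander
- red_carton: The red carton itself; origin under its centre
- blue_carton: The blue carton itself; origin under its centre
- rack: The whole rack with its bed, wooden base 270 x 90 mm; origin under the base's centre on the table, x downhill
Things that resemble listed ones, but are neither listed nor needed, are in the scene too. Leave any pink look-alike of the blue_carton alone.

How it is judged (in metres and radians):
On the way:
1. the red carton has rolled down to rest against the stop, the blue one not yet in the lane (x of red_carton_center in the frame of bed between 0.203 and 0.215 m and y of red_carton_center in the frame of bed between -0.008 and 0.008 m and z of red_carton_center in the frame of bed between 0.018 and 0.034 m and angle between the z axis of red_carton_center and the z axis of bed, either way round below 0.12 rad and angle between red_carton_center's own z axis and vertical below 0.5 rad and linear speed of red_carton below 0.02 m/s and x of blue_carton_center in the frame of bed below 0.09 m), for 0.2 s.
At the end, for the whole second after the job is handed in: Red carton against the stop (centre within 7 mm of 210 mm down the lane), blue against red (centre 122 to 136 mm), both upright, flat on the rollers within 8 mm of the centre line, at rest; catch up (under 0.06 rad) (x of red_carton_center in the frame of bed between 0.203 and 0.215 m and y of red_carton_center in the frame of bed between -0.008 and 0.008 m and z of red_carton_center in the frame of bed between 0.018 and 0.034 m and angle between the z axis of each of red_carton_center, blue_carton_center and the z axis of bed, either way round below 0.12 rad and angle between each of red_carton_center, blue_carton_center's own z axis and vertical below 0.5 rad and x of blue_carton_center in the frame of bed between 0.122 and 0.136 m and y of blue_carton_center in the frame of bed between -0.008 and 0.008 m and z of blue_carton_center in the frame of bed between 0.018 and 0.034 m and linear speed of each of red_carton, blue_carton below 0.02 m/s and value of joint catch below 0.06 rad); the robot touches nothing.
It fails at once if a carton is dropped or shoved: it moves faster than 0.5 m/s in the lane ((x of red_carton_center in the frame of bed between 0 and 0.25 m and y of red_carton_center in the frame of bed between -0.02 and 0.02 m and z of red_carton_center in the frame of bed between 0.015 and 0.055 m and linear speed of red_carton above 0.5 m/s) or (x of blue_carton_center in the frame of bed between 0 and 0.25 m and y of blue_carton_center in the frame of bed between -0.02 and 0.02 m and z of blue_carton_center in the frame of bed between 0.015 and 0.055 m and linear speed of blue_carton above 0.5 m/s)).
It fails at once if a carton is banged or forced against the rack (over 60 N) (contact force between any of red_carton, blue_carton and rack above 60 N).
It fails at once if a bystander is moved by more than 20 mm (distance of any of green_carton_center, palette, inkstone, paperweight, teacup, phone, ink_bottle from where it was at the start of the episode above 0.02 m).
It also fails if it takes over 72 s, if anything falls off the work surface, if the arm or the gripper's body presses on something with over 40 N, if the wrist force passes 120 N, or if a joint passes its speed limit or range.

## Working session

There is one attempt and no reset: what is moved stays moved. The work goes in short steps, Python scripts to look and compute and a tool call to move; the robot and the scene stay as the last step left them, time stands still between calls to the robot, and variables do not carry over. Pictures are saved under pics/ and viewed, at most 10 in all, crops included, and the job is handed in when it is done.

Besides the shell and the picture viewer there is one more tool, called after ">>>" in YAML: its name, and indented under it one key for each argument. play_rows: Moves the arm, as the interface text tells. Its arguments: {"type":"object","properties":{"motion":{"type":"array","items":{"type":"array","items":{"type":"array","items":{"type":"number"}}}},"jaw":{"type":"number"},"squeeze":{"type":"number"}},"required":["motion"]}

```bash
mkdir -p pics; ls; python3 - <<'E'
from bench import sensors, optics, job, r
import cv2,numpy as np
s=sensors.sense(); print(s)
for n in ("scene","side"):
    o=optics.snapshot(n); np.savez(f"{n}0.npz",**{k:o[k] for k in("pixels","mtx","R","t")})
    cv2.imwrite(f"pics/{n}0.png",cv2.resize(o["pixels"][:,:,::-1],(800,600),interpolation=cv2.INTER_CUBIC)); print(n,o["mtx"],o["R"],o["t"])
E
```

```text
pics
{'time': 0.0, 'joint_pos': array([-8.02364054e+01,  7.51493861e+00,  8.53302511e+01, -2.33681921e-04,
        8.72626627e+01, -4.89307030e+00]), 'qd': array([ 0.05511488,  0.02836555, -0.04973526,  0.13586633, -0.05885817,
       -0.00825547]), 'joint_efforts': array([ 1.59278916e-03, -5.69391739e+01, -5.00550485e+01, -3.35169661e-04,
        1.46102405e-02, -4.11913243e-05]), 'tool_pos': array([ 151.73993475, -579.91306983,  230.23690082]), 'tcp_rot': array([-1.79892521e+02, -8.96687740e-03,  1.46566679e+01]), 'ft_force': array([-0.41418987,  0.63927776, -0.25486142]), 'wrist_torque': array([ 0.00967452, -0.01383214, -0.01169761]), 'grip_force': 0.0, 'finger_gap': 85.30535800664067}
scene [[393.65315626   0.         253.06146074]
 [  0.         393.65315626 191.52516917]
 [  0.           0.           1.        ]] [[-0.28706     0.95790972  0.00235209]
 [ 0.75183019  0.22682366 -0.6191142 ]
 [-0.59358902 -0.17595455 -0.78529744]] [ 163.45924822 -404.79145018 1628.89329039]
side [[448.29604768   0.         249.19593653]
 [  0.         448.29604768 194.52229824]
 [  0.           0.           1.        ]] [[-0.84215429 -0.53911279 -0.01155637]
 [-0.33443046  0.53898925 -0.77307623]
 [ 0.42300404 -0.64718466 -0.63420785]] [ 516.75043825  290.44181704 1286.4888545 ]
```

View pics/scene0.png

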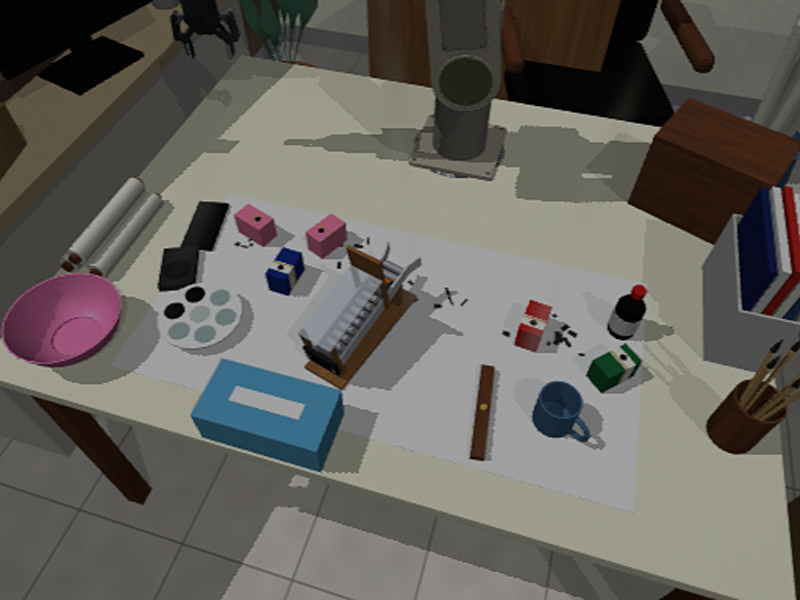

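View pics/side0.png

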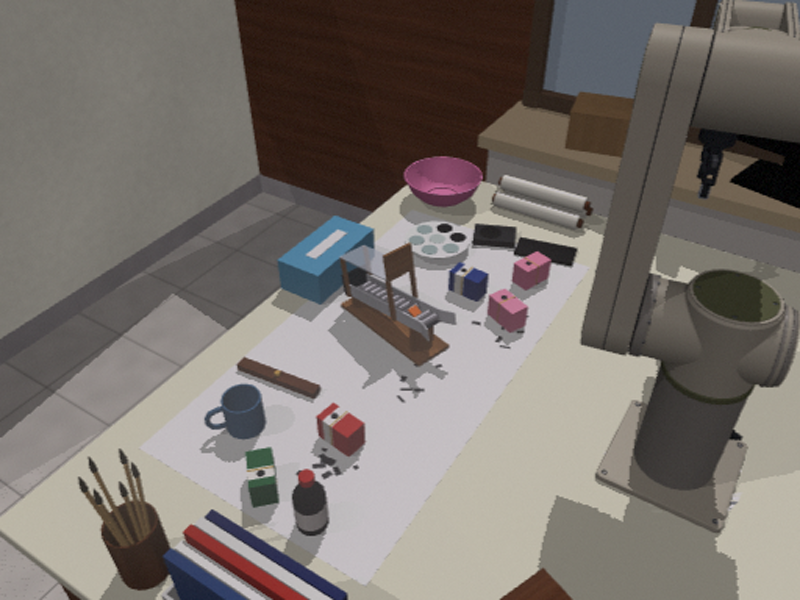

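The candidates are the following, in 800x600 scene pixels:
- **Red:** the carton at (533,325) has the white/gold band. The bottle cap at (638,292) and the books are not it.
- **Blue:** the carton at (285,271) has the white band. The pinks at (256,224) and (327,236), the tissue box at (268,412) and the mug at (557,408) are not it.
- **Rack:** it runs from its mouth near (400,270) down to the black stop near (320,355).

Next is one close crop to check these choices.

```bash
python3 - <<'E'
import cv2,numpy as np
def tile(n,x,y,w,h,W,H):
    im=np.load(f"{n}0.npz")["pixels"][y:y+h,x:x+w,::-1]
    im=cv2.convertScaleAbs(im,alpha=1.5,beta=10)
    im=cv2.resize(im,(W,H),interpolation=cv2.INTER_CUBIC)
    for v in range((x//10+1)*10,x+w,10):
        cv2.line(im,(int((v-x)*W/w),0),(int((v-x)*W/w),6),(0,0,255),1); 
        if v%20==0: cv2.putText(im,str(v),(int((v-x)*W/w)-10,16),0,.35,(0,0,255),1)
    for v in range((y//10+1)*10,y+h,10):
        cv2.line(im,(0,int((v-y)*H/h)),(6,int((v-y)*H/h)),(0,0,255),1)
        if v%20==0: cv2.putText(im,str(v),(8,int((v-y)*H/h)+4),0,.35,(0,0,255),1)
    return im
a=np.hstack([tile("scene",185,150,100,100,400,400),tile("side",210,145,88,88,400,400)])
b=np.hstack([tile("scene",310,180,60,45,266,200),tile("scene",160,150,60,45,267,200),tile("side",190,245,60,45,267,200)])
cv2.imwrite("pics/crop1.png",np.vstack([a,b]))
E
```

```text
(no output)
```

View pics/crop1.png

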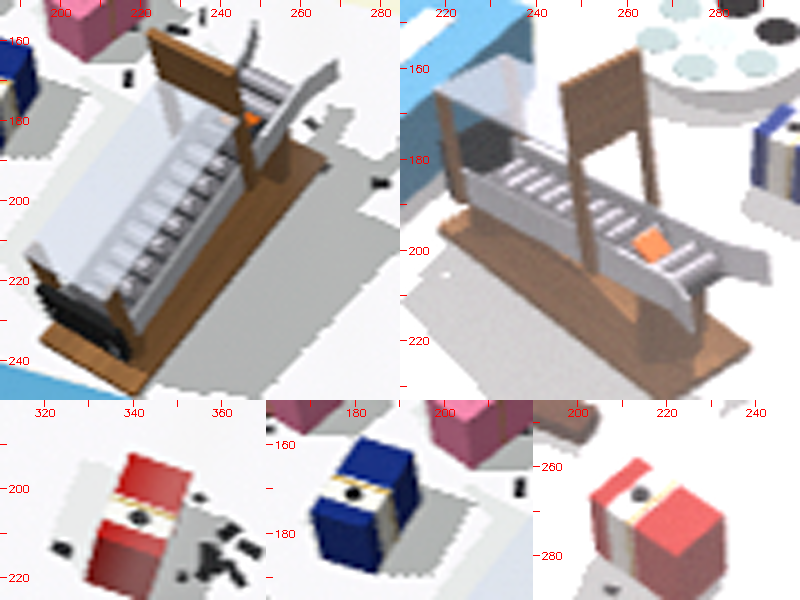

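The crop confirms the red and blue banded cartons: the red top dot is at scene (341.6,206.6) and the blue dot at (179.3,171.2). The header and the orange catch are also clear.

```bash
cat > h.py <<'E'
import numpy as np,cv2
from scipy.spatial.transform import Rotation as Ro
def ray(o,uv):
    d=o["R"].T@np.linalg.inv(o["mtx"])@np.array([*uv,1.]); c=-o["R"].T@o["t"]; return c,d/np.linalg.norm(d)
def cast(o,uv,z):
    c,d=ray(o,uv); return c+d*(z-c[2])/d[2]
def wristcam(o,s):
    Tm=np.eye(4);Tm[:3,:3]=Ro.from_euler('xyz',s["tcp_rot"],degrees=True).as_matrix();Tm[:3,3]=s["tool_pos"]
    M=Tm@o["T_tool_cam"]; return dict(pixels=o["pixels"],mtx=o["mtx"],R=M[:3,:3].T,t=-M[:3,:3].T@M[:3,3])
def tri(r1,r2):
    A=np.stack([r1[1],-r2[1]],1);k=np.linalg.lstsq(A,r2[0]-r1[0],rcond=None)[0]
    a=r1[0]+k[0]*r1[1];b=r2[0]+k[1]*r2[1];return (a+b)/2,np.linalg.norm(a-b)
E
python3 - <<'E'
from h import *
np.set_printoptions(precision=1,suppress=True)
S=np.load("scene0.npz");D=np.load("side0.npz")
print("cams",-S["R"].T@S["t"],-D["R"].T@D["t"])
for n,u,v in(("red",(341.6,206.6),(214,266.4)),("blue",(179.3,171.2),(300,172))): print(n,cast(S,u,56),cast(D,v,56))
for n,o,z,p in(("hdr side low",D,160.9,[(249.6,179.1),(263.2,173.2)]),("hdr side top",D,220,[(245.6,164.4),(262.8,156)]),
 ("hdr scene low",S,159.5,[(224.5,167),(245.7,177)]),("hdr scene top",S,218.6,[(222.5,157),(244.5,167.5)]),
 ("base scene",S,10,[(265.7,189.5),(219.2,248),(195,235)]),("base side",D,10,[(218.8,195.6),(287,221.6),(269.4,233)])):
    q=np.array([cast(o,x,z) for x in p]);print(n,q[:,:2].ravel(),"mid",q[:2].mean(0)[:2],[np.degrees(np.arctan2(*(b-a)[1::-1])).round(1) for a,b in zip(q,q[1:])],[np.linalg.norm(b-a).round(0) for a,b in zip(q,q[1:])])
E
```

```text
cams [1318.2  221.8 1028.2] [ -11.9  954.6 1046.4]
red [561.4 279.8  56. ] [557.7 276.6  56. ]
blue [ 571.9 -251.7   56. ] [ 559.7 -266.    56. ]
hdr side low [620.2 -16.3 599.3 -66.9] mid [609.8 -41.6] [np.float64(-112.4)] [np.float64(55.0)]
hdr side top [630.1  -9.3 608.1 -77.9] mid [619.1 -43.6] [np.float64(-107.8)] [np.float64(72.0)]
hdr scene low [597.5 -80.1 616.4  -8.5] mid [607.  -44.3] [np.float64(75.2)] [np.float64(74.0)]
hdr scene top [612.6 -77.3 632.4  -6.3] mid [622.5 -41.8] [np.float64(74.4)] [np.float64(74.0)]
base scene [ 528.3   31.3  781.3  -41.1  759.9 -126.5] mid [654.8  -4.9] [np.float64(-16.0), np.float64(-104.0)] [np.float64(263.0), np.float64(88.0)]
base side [770.1 -39.4 492.4 -48.7 514.9  30.4] mid [631.2 -44. ] [np.float64(-178.1), np.float64(74.1)] [np.float64(278.0), np.float64(82.0)]
```

```bash
cat >> h.py <<'E'
def plan(p,rpy,s=None):
    "shift (cm) and turn (deg) in present tool axes to reach world pose"
    if s is None:
        from bench import sensors; s=sensors.sense()
    R0=Ro.from_euler('xyz',s["tcp_rot"],degrees=True);R1=Ro.from_euler('xyz',rpy,degrees=True)
    sh=R0.inv().apply(np.array(p,float)-s["tool_pos"]); tv=np.degrees((R0.inv()*R1).as_rotvec())
    n=max(np.linalg.norm(sh)/50,np.linalg.norm(tv)/8.59)
    print("t",round(s["time"],2),"tcp",s["tool_pos"].round(1),s["tcp_rot"].round(1),"F",s["ft_force"].round(1),"gap",round(s["finger_gap"],1),"-> row",(sh/10).round(2).tolist()+tv.round(1).tolist(),"rows>=",round(n,1))
    return R1
E
python3 -c "
from h import *
plan([430,0,380],[180,0,-16])
from bench import optics
o=optics.snapshot('wrist');print(o['T_tool_cam'].round(2),o['mtx'])"
```

```text
t 0.1 tcp [ 151.8 -580.   230.3] [-179.9   -0.    14.7] F [-0.1 -0.9 -1.7] gap 85.2 -> row [41.6, -49.09, -14.88, -0.1, 0.0, 30.7] rows>= 13.2
[[  -0.     -0.96   -0.29   74.14]
 [   1.     -0.     -0.      0.27]
 [   0.     -0.29    0.96 -142.69]
 [   0.      0.      0.      1.  ]] [[264.97031241   0.         259.770588  ]
 [  0.         264.97031241 190.7131088 ]
 [  0.           0.           1.        ]]
```

>>> play_rows:
  motion:
    - [[2.8, -3.3, -1, 0, 0, 0], [5.6, -6.6, -2, 0, 0, 0], [8.4, -9.9, -3, 0, 0, 0], [11.2, -13.2, -4, 0, 0, 0], [13.9, -16.4, -5, 0, 0, 0]]

```text
time: 0.65
tool_pos: [245.2, -384.8, 281.3]
tcp_rot: [-180.0, -0.0, 14.6]
ft_force: [0.4, -0.1, 0.3]
finger_gap: 85.8
grip_force: 0.0
```

>>> play_rows:
  motion:
    - [[2.8, -3.3, -1, 0, 0, 0], [5.6, -6.6, -2, 0, 0, 0], [8.4, -9.9, -3, 0, 0, 0], [11.2, -13.2, -4, 0, 0, 0], [13.9, -16.4, -5, 0, 0, 0]]

```text
time: 1.15
tool_pos: [338.1, -191.1, 331.7]
tcp_rot: [180.0, -0.0, 14.6]
ft_force: [1.1, -1.4, -0.8]
finger_gap: 85.1
grip_force: 0.0
```

>>> play_rows:
  motion:
    - [[2.8, -3.3, -1, 0, 0, 6.2], [5.6, -6.6, -2, 0, 0, 12.4], [8.4, -9.9, -3, 0, 0, 18.6], [11.2, -13.2, -4, 0, 0, 24.8], [13.9, -16.4, -5, 0, 0, 30.7]]

```text
time: 1.65
tool_pos: [431.1, 2.9, 381.6]
tcp_rot: [180.0, -0.0, -16.3]
ft_force: [-0.2, -1.5, -0.1]
finger_gap: 85.3
grip_force: 0.0
```

>>> play_rows:
  motion:
    - [[0, 0, 0, 0, 0, 0], [0, 0, 0, 0, 0, 0], [0, 0, 0, 0, 0, 0]]

```text
time: 1.95
tool_pos: [430.4, 0.4, 380.8]
tcp_rot: [180.0, 0.1, -16.0]
ft_force: [-0.3, -0.7, 0.5]
finger_gap: 85.5
grip_force: 0.0
```

```bash
python3 - <<'E'
from h import *
from bench import optics,sensors
s=sensors.sense();o=optics.snapshot('wrist')
print(s["tool_pos"],s["tcp_rot"],s["joint_pos"].round(0))
w=wristcam(o,s);np.savez("w1.npz",**w)
im=cv2.convertScaleAbs(w["pixels"][:,:,::-1],alpha=1.4)
im=cv2.resize(im,(800,600),interpolation=cv2.INTER_CUBIC);cv2.imwrite("pics/w1.png",im)
E
```

```text
[4.30407482e+02 4.25133209e-01 3.80792731e+02] [ 1.79968089e+02  5.03013622e-02 -1.60002667e+01] [ -7. -20.  95.  -0. 105.  99.]
```

View pics/w1.png

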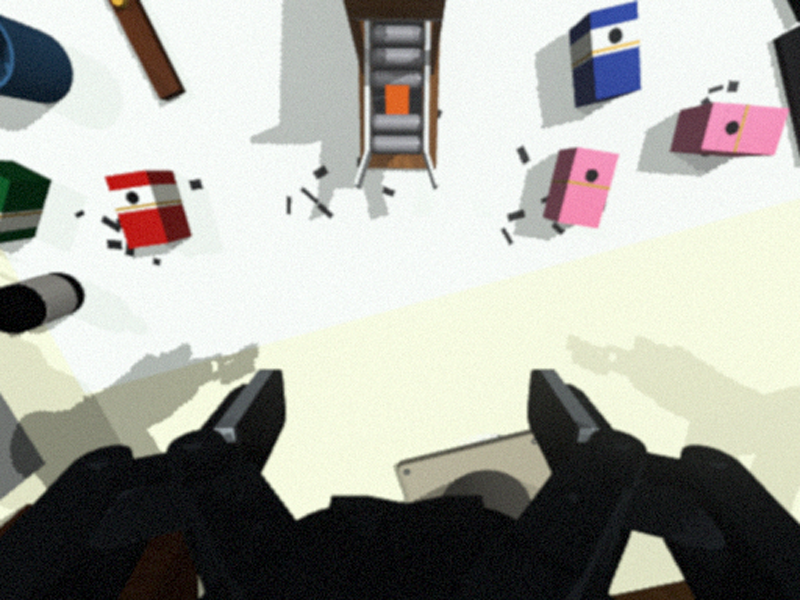

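The wrist view shows red at about (147,210), blue at (610,55), the lane mouth with rails near x=365 and 430, and the orange catch at (397,99).

```bash
python3 - <<'E'
from h import *
w=np.load("w1.npz");im=w["pixels"];hsv=cv2.cvtColor(im,cv2.COLOR_RGB2HSV)
np.set_printoptions(precision=1,suppress=True)
def rect(m,z,nm):
    k,l,st,c=cv2.connectedComponentsWithStats(m.astype(np.uint8))
    pts=np.argwhere(m)[:,::-1].astype(float)
    q=np.array([cast(w,p,z)[:2] for p in pts]).astype(np.float32)
    (cx,cy),(a,b),th=cv2.minAreaRect(q); 
    if a<b: th-=90
    c=np.array([cx,cy]);print(nm,c,(a,b),"long axis",round(th,1),len(pts))
H,S,V=[hsv[...,i].astype(int) for i in range(3)]
yy,xx=np.mgrid[:384,:512]
red=((H<8)|(H>172))&(S>150)&(xx>60)&(xx<130)&(yy>100)&(yy<165)
blu=(H>105)&(H<130)&(S>120)&(xx>355)&(xx<415)&(yy<75)
for n,m in(("red",red),("blue",blu)):
    v=V[m];th,_=cv2.threshold(v.astype(np.uint8),0,255,cv2.THRESH_OTSU);print(n,"V",np.percentile(v,[5,25,50,75,95]),th)
    rect(m&(V>th),56,n)
org=(H>5)&(H<18)&(S>180)&(V>150)&(xx>235)&(xx<275)&(yy>45)&(yy<80)
p=np.argwhere(org)[:,::-1];print("orange px",p.min(0),p.max(0),p.mean(0))
psi=np.radians(-16);u=np.array([np.cos(psi),np.sin(psi),0]);a=np.radians(10)
lx=u*np.cos(a)-np.array([0,0,np.sin(a)]);n=u*np.sin(a)+np.array([0,0,np.cos(a)]);ly=np.cross(n,lx);O=np.array([516,-14.5,100.])
def lane(uv,h):
    c,d=ray(w,uv);P=c+d*(n@(O+h*n-c))/(n@d);q=P-O;return q@lx,q@ly
cx,cy=p.mean(0);print("catch mid",lane((cx,cy),2.5),"near edge",lane((cx,p.max(0)[1]+.5),0),"tip",lane((cx,p.min(0)[1]-.5),5))
for nm,pl in(("L",[(367,25),(365,150)]),("R",[(428,25),(427,150)])):
    print(nm,[np.round(lane((x*.64,y*.64),8),1) for x,y in pl])
# brightness profile along lane centre and across
g=cv2.cvtColor(im,cv2.COLOR_RGB2GRAY)
for y in(28,45,80,93): print(y,g[y,225:285].tolist())
E
```

```text
red V [ 65.  70. 132. 135. 138.] 100.0
red [546.7 278.3] (45.64820098876953, 78.07730865478516) long axis -7.8 777
blue V [ 65. 112. 115. 118. 122.] 84.0
blue [ 556.  -252.4] (44.372623443603516, 78.6615982055664) long axis -4.1 1051
orange px [248  55] [260  72] [253.8  63.4]
catch mid (np.float64(55.47983509321609), np.float64(0.08653520490972474)) near edge (np.float64(43.3520941700446), np.float64(0.17954011583028143)) tip (np.float64(67.06578750783221), np.float64(-0.0048787782155234926))
L [array([118.3,  26.9]), array([ 7.5, 30.1])]
R [array([118.3, -29.1]), array([  7.5, -28.8])]
28 [127, 96, 54, 32, 32, 30, 28, 47, 81, 104, 103, 83, 55, 41, 37, 37, 34, 38, 38, 37, 43, 34, 37, 41, 44, 38, 42, 41, 43, 43, 38, 38, 41, 43, 41, 42, 41, 41, 41, 44, 43, 39, 46, 44, 39, 38, 62, 117, 149, 148, 94, 46, 30, 31, 32, 65, 127, 168, 179, 175]
45 [135, 133, 134, 130, 99, 60, 37, 41, 81, 108, 105, 79, 51, 40, 39, 48, 54, 56, 48, 53, 51, 55, 53, 48, 48, 49, 47, 49, 50, 46, 47, 49, 50, 50, 48, 50, 45, 52, 50, 53, 55, 51, 48, 42, 44, 47, 75, 133, 152, 128, 81, 40, 42, 58, 68, 100, 152, 177, 174, 175]
80 [135, 131, 132, 135, 127, 94, 57, 72, 126, 163, 169, 119, 67, 61, 77, 93, 97, 99, 103, 101, 101, 104, 101, 100, 106, 102, 100, 104, 105, 106, 103, 102, 100, 101, 101, 109, 107, 104, 101, 103, 106, 99, 85, 67, 63, 69, 114, 158, 169, 126, 78, 69, 69, 71, 99, 152, 175, 178, 177, 172]
93 [131, 133, 133, 135, 125, 95, 65, 71, 128, 164, 165, 119, 73, 70, 84, 93, 104, 107, 108, 110, 112, 112, 104, 106, 117, 112, 110, 114, 117, 113, 111, 108, 109, 111, 110, 107, 109, 111, 110, 113, 113, 106, 90, 75, 68, 75, 126, 165, 167, 121, 78, 70, 65, 77, 117, 158, 177, 176, 177, 176]
```

```bash
python3 -c "
from h import *
plan([519,282,150],[180,-20,-7.8])"
```

```text
t 2.0 tcp [4.304e+02 1.000e-01 3.808e+02] [180.    0.  -16.1] F [-0.1 -0.1 -0.1] gap 85.4 -> row [0.74, -29.55, 23.07, 1.5, 20.0, -8.2] rows>= 7.5
```

>>> play_rows:
  motion:
    - [[0.1, -3.7, 2.9, 0, 0, 0], [0.2, -7.4, 5.8, 0, 0, 0], [0.3, -11.1, 8.7, 0, 0, 0], [0.4, -14.8, 11.6, 0, 0, 0]]

```text
time: 2.4
tool_pos: [475.8, 141.9, 264.2]
tcp_rot: [-180.0, -0.0, -16.2]
ft_force: [0.5, -0.9, 0.3]
finger_gap: 85.5
grip_force: 0.0
```

>>> play_rows:
  motion:
    - [[0.1, -3.7, 2.9, 0.4, 5, -2], [0.2, -7.4, 5.8, 0.8, 10, -4], [0.3, -11.1, 8.7, 1.1, 15, -6], [0.3, -14.8, 11.5, 1.5, 20, -8.2], [0.3, -14.8, 11.5, 1.5, 20, -8.2]]

```text
time: 2.9
tool_pos: [515.5, 284.2, 143.7]
tcp_rot: [179.8, -19.8, -7.4]
ft_force: [-0.2, -0.7, -0.7]
finger_gap: 85.6
grip_force: 0.0
```

```bash
python3 - <<'E'
from h import *
from bench import optics,sensors
s=sensors.sense();o=optics.snapshot('wrist');w=wristcam(o,s);im=w["pixels"]
hsv=cv2.cvtColor(im,cv2.COLOR_RGB2HSV);H,S,V=[hsv[...,i].astype(int) for i in range(3)]
red=((H<8)|(H>172))&(S>150); v=V[red].astype(np.uint8);th,_=cv2.threshold(v,0,255,cv2.THRESH_OTSU)
m=(red&(V>th)).astype(np.uint8);m=cv2.morphologyEx(m,cv2.MORPH_OPEN,np.ones((3,3)))
p=np.argwhere(m)[:,::-1];print(th,p.min(0),p.max(0),len(p))
q=np.array([cast(w,x,56)[:2] for x in p],np.float32);print(cv2.minAreaRect(q))
plan([553.4,277.1,22],[180,-20,-7.8],s)
cv2.imwrite("pics/w2.png",cv2.convertScaleAbs(im[:,:,::-1],alpha=1.4))
E
```

```text
101.0 [  0 153] [285 342] 3302
((520.6170043945312, 392.430419921875), (87.45870971679688, 301.98443603515625), 12.750667572021484)
t 2.9 tcp [515.5 284.2 143.7] [179.8 -19.8  -7.4] F [-0.2 -0.7 -0.7] gap 85.6 -> row [-0.49, 0.16, 12.76, 0.1, 0.2, 0.4] rows>= 2.6
```

View pics/w2.png

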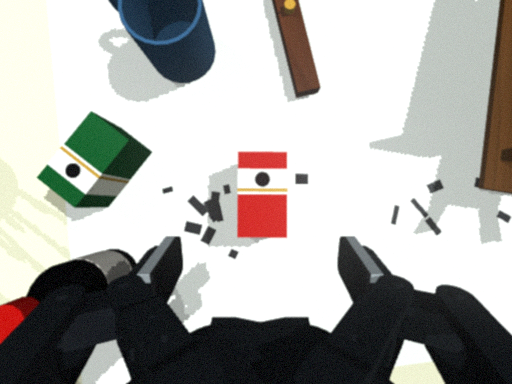

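```bash
python3 - <<'E'
from h import *
from bench import optics,sensors
s=sensors.sense();o=optics.snapshot('wrist');w=wristcam(o,s);im=w["pixels"]
hsv=cv2.cvtColor(im,cv2.COLOR_RGB2HSV);H,S,V=[hsv[...,i].astype(int) for i in range(3)]
yy,xx=np.mgrid[:384,:512]
m=((H<8)|(H>172))&(S>150)&(V>101)&(xx>200)&(xx<320)&(yy>120)&(yy<260)
q=np.array([cast(w,x,56)[:2] for x in np.argwhere(m)[:,::-1]],np.float32);print(cv2.minAreaRect(q))
S0=np.load("scene0.npz");D=np.load("side0.npz")
print("bottle cap",tri(ray(S0,(638/1.5625,292/1.5625)),ray(D,(307/1.5625,478/1.5625))))
plan([553.4,277.1,22],[180,-20,-7.8])
E
```

```text
((546.4735717773438, 278.30242919921875), (44.24811935424805, 77.45346069335938), 82.09859466552734)
bottle cap (array([481.24458981, 452.42005079, 121.20448376]), np.float64(4.74143015124584))
t 3.0 tcp [518.3 282.5 148.8] [179.9 -19.9  -7.7] F [ 0.5 -0.2 -0.4] gap 85.3 -> row [-0.97, 0.04, 13.13, 0.1, 0.1, 0.1] rows>= 2.6
```

>>> play_rows:
  motion:
    - [[-1, 0, 4, 0, 0, 0], [-1, 0, 8, 0, 0, 0], [-1, 0, 11.5, 0, 0, 0], [-1, 0, 13.1, 0, 0, 0], [-1, 0, 13.1, 0, 0, 0]]

```text
time: 3.5
tool_pos: [555.0, 275.5, 22.3]
tcp_rot: [179.9, -19.9, -8.0]
ft_force: [-0.1, 0.3, 0.5]
finger_gap: 85.3
grip_force: 0.0
```

>>> play_rows:
  motion:
    - [[0, 0, 0, 0, 0, 0], [0, 0, 0, 0, 0, 0], [0, 0, 0, 0, 0, 0], [0, 0, 0, 0, 0, 0], [0, 0, 0, 0, 0, 0]]
  jaw: 0.3
  squeeze: 35

```text
time: 4.0
tool_pos: [555.9, 279.1, 26.4]
tcp_rot: [-179.9, -20.2, -7.8]
ft_force: [0.6, -4.0, 6.4]
finger_gap: 45.3
grip_force: 36.6
```

>>> play_rows:
  motion:
    - [[0, 0, 0, 0, 0, 0], [0, 0, 0, 0, 0, 0], [0, 0, 0, 0, 0, 0], [0, 0, 0, 0, 0, 0], [0, 0, 0, 0, 0, 0]]
  jaw: 0

```text
time: 4.5
tool_pos: [555.9, 279.1, 26.4]
tcp_rot: [-179.9, -20.2, -7.8]
ft_force: [-1.1, -4.5, 6.3]
finger_gap: 45.8
grip_force: 36.6
```

```bash
python3 -c "
from h import *
plan([553.4,277.1,150],[180,-20,-7.8])"
```

```text
t 4.5 tcp [555.9 279.1  26.4] [-179.9  -20.2   -7.8] F [-1.1 -4.5  6.3] gap 45.8 -> row [4.06, 0.21, -11.67, -0.1, -0.2, 0.0] rows>= 2.5
```

```bash
cat >> h.py <<'E'
PSI=np.radians(-16.1);A10=np.radians(10);U=np.array([np.cos(PSI),np.sin(PSI),0])
LX=U*np.cos(A10)-np.array([0,0,np.sin(A10)]);LN=U*np.sin(A10)+np.array([0,0,np.cos(A10)]);LY=np.cross(LN,LX)
O=np.array([521,-16,100.])
def L2W(x,y,z): return O+x*LX+y*LY+z*LN
def W2L(P):
    q=np.asarray(P)-O; return np.array([q@LX,q@LY,q@LN])
E
python3 -c "
from h import *
plan([540,279.1,130],[180,-20,-7.8])
print(L2W(-30.8,0,86.4))"
```

```text
t 4.5 tcp [555.9 279.1  26.4] [-179.9  -20.2   -7.8] F [-1.1 -4.5  6.3] gap 45.8 -> row [2.1, 0.19, -10.27, -0.1, -0.2, 0.0] rows>= 2.1
[506.27233525 -11.749078   190.43575373]
```

>>> play_rows:
  motion:
    - [[0.5, 0, -1.5, 0, 0, 0], [1, 0, -4, 0, 0, 0], [1.5, 0, -7, 0, 0, 0], [2, 0, -10, 0, 0, 0], [2, 0, -10.5, 0, 0, 0]]

```text
time: 5.0
tool_pos: [539.4, 283.0, 135.6]
tcp_rot: [-179.6, -20.4, -7.8]
ft_force: [0.7, 1.3, -1.2]
finger_gap: 45.8
grip_force: 37.6
```

```bash
python3 -c "
from h import *
plan(L2W(-30.8,0,96.4),[180,-10,-16.1])"
```

```text
t 5.0 tcp [539.4 283.  135.6] [-179.6  -20.4   -7.8] F [ 0.7  1.3 -1.2] gap 45.8 -> row [3.1, 29.64, -5.95, -2.5, -10.4, 8.0] rows>= 6.1
```

>>> play_rows:
  motion:
    - [[0.5, 3.5, -1, 0, 0, 0], [1, 7.5, -1.8, 0, 0, 0], [1.4, 11.5, -2.5, 0, 0, 0], [1.6, 15, -3, 0, 0, 0]]

```text
time: 5.4
tool_pos: [521.1, 130.4, 162.4]
tcp_rot: [-180.0, -20.0, -7.7]
ft_force: [1.4, 0.6, -3.2]
finger_gap: 45.1
grip_force: 38.0
```

>>> play_rows:
  motion:
    - [[0.5, 4, -1, -0.6, -2.6, 2], [0.9, 8, -1.8, -1.2, -5.2, 4], [1.3, 12, -2.5, -1.9, -7.8, 6], [1.5, 14.6, -3, -2.5, -10.4, 8], [1.5, 14.6, -3, -2.5, -10.4, 8]]

```text
time: 5.9
tool_pos: [506.4, -16.6, 196.6]
tcp_rot: [179.6, -9.6, -16.3]
ft_force: [0.7, -0.9, -3.2]
finger_gap: 45.6
grip_force: 38.2
```

>>> play_rows:
  motion:
    - [[0, 0, 0, 0, 0, 0], [0, 0, 0, 0, 0, 0]]

```text
time: 6.1
tool_pos: [505.4, -12.6, 195.0]
tcp_rot: [179.7, -9.6, -16.0]
ft_force: [-0.0, 0.4, -3.0]
finger_gap: 45.7
grip_force: 38.2
```

```bash
python3 - <<'E'
from h import *
from bench import optics,sensors
s=sensors.sense();o=optics.snapshot('wrist');d=optics.snapshot('side');w=wristcam(o,s);np.savez("w3.npz",**w)
plan(L2W(29.2,0,38.4),[180,-10,-16.1],s);print(W2L(s["tool_pos"]))
a=cv2.convertScaleAbs(o["pixels"][:,:,::-1],alpha=1.3);a=cv2.resize(a[0:384,120:400],(437,600))
b=cv2.resize(d["pixels"][100:260,200:295,::-1],(356,600),interpolation=cv2.INTER_CUBIC)
cv2.imwrite("pics/w3.png",np.hstack([a,b]))
E
```

```text
t 6.1 tcp [505.4 -12.6 195. ] [179.7  -9.6 -16. ] F [-0.   0.4 -3. ] gap 45.7 -> row [4.03, -0.13, 6.99, 0.3, 0.4, 0.1] rows>= 1.6
[-32.16470833  -1.0387751   90.75277282]
```

View pics/w3.png

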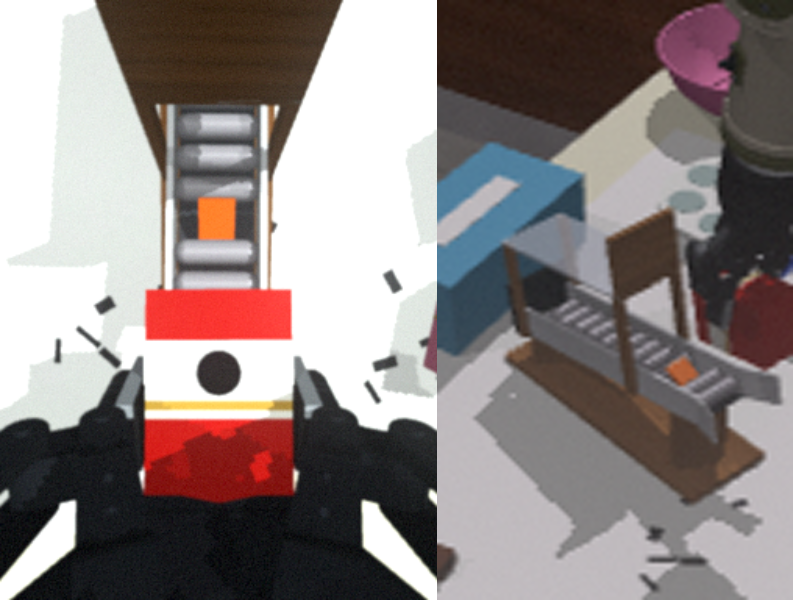

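The carton sits square in the grip over the mouth, and its axis is lined up with the lane. I'll refine both positions from this view.

```bash
python3 - <<'E'
from h import *
w=np.load("w3.npz");im=w["pixels"];hsv=cv2.cvtColor(im,cv2.COLOR_RGB2HSV);H,S,V=[hsv[...,i].astype(int) for i in range(3)]
np.set_printoptions(precision=1,suppress=True)
def lane(uv,h):
    c,d=ray(w,uv);P=c+d*(LN@(O+h*LN-c))/(LN@d);return W2L(P)
yy,xx=np.mgrid[:384,:512]
org=(H>5)&(H<18)&(S>180)&(V>120)&(yy<170)&(yy>110)&(xx>235)&(xx<285)
p=np.argwhere(org)[:,::-1];print(p.min(0),p.max(0));cx=p.mean(0)[0]
print("catch hinge",lane((cx,p.max(0)[1]+.5),0),"tip",lane((cx,p.min(0)[1]-.5),5))
for h in(116,120): print("carton front",lane((260.2,185.6),h),"rear",lane((260.2,316.8),h),"L",lane((212.8,200),h),"R",lane((306.5,200),h),lane((213.,300),h),lane((307.5,300),h))
g=cv2.cvtColor(im,cv2.COLOR_RGB2GRAY)
for y in(85,165): print(y,g[y,215:300].tolist())
print("roller col",g[60:186,259].tolist())
E
```

```text
[247 127] [270 152]
catch hinge [38.7  0.5 -0. ] tip [62.3  0.5  5. ]
carton front [ -0.8  -0.8 116. ] rear [-65.8  -0.7 116. ] L [ -8.1  23.2 116. ] R [ -8.1 -24.2 116. ] [-57.6  22.6 116. ] [-57.7 -24.2 116. ]
carton front [ -1.1  -0.7 120. ] rear [-64.2  -0.7 120. ] L [ -8.2  22.5 120. ] R [ -8.2 -23.5 120. ] [-56.2  22.  120. ] [-56.3 -23.5 120. ]
85 [45, 45, 44, 44, 44, 43, 41, 43, 38, 49, 60, 90, 135, 150, 150, 144, 106, 70, 67, 65, 69, 76, 75, 75, 80, 79, 86, 82, 81, 84, 84, 92, 105, 108, 105, 108, 109, 104, 113, 108, 108, 110, 107, 107, 109, 109, 109, 110, 106, 110, 107, 111, 112, 107, 112, 112, 113, 107, 105, 103, 102, 105, 103, 107, 102, 92, 79, 77, 78, 67, 70, 101, 176, 202, 206, 193, 158, 107, 72, 49, 46, 44, 47, 49, 50]
165 [175, 182, 176, 177, 176, 183, 180, 173, 132, 97, 125, 201, 222, 227, 216, 169, 114, 85, 79, 89, 98, 105, 119, 132, 135, 134, 132, 131, 138, 137, 136, 138, 135, 136, 131, 131, 134, 140, 135, 134, 137, 136, 137, 132, 137, 135, 134, 134, 138, 137, 136, 137, 134, 139, 134, 137, 142, 139, 140, 132, 139, 136, 137, 136, 114, 98, 89, 91, 85, 77, 91, 135, 201, 227, 230, 215, 159, 106, 140, 198, 225, 228, 225, 226, 227]
roller col [36, 37, 38, 35, 40, 45, 50, 70, 63, 54, 47, 41, 74, 123, 146, 154, 153, 165, 167, 164, 160, 153, 144, 137, 123, 109, 94, 77, 63, 57, 45, 47, 78, 121, 144, 152, 155, 160, 167, 175, 161, 155, 147, 136, 128, 111, 93, 77, 65, 51, 46, 38, 58, 70, 74, 80, 82, 90, 106, 113, 127, 141, 149, 144, 132, 120, 114, 118, 122, 127, 128, 126, 127, 126, 124, 127, 129, 127, 123, 128, 129, 125, 129, 126, 128, 125, 126, 126, 129, 125, 129, 127, 126, 128, 125, 138, 151, 154, 157, 166, 169, 171, 162, 149, 142, 137, 121, 109, 84, 65, 51, 51, 52, 79, 106, 130, 139, 152, 154, 158, 169, 172, 171, 157, 140, 110]
```

>>> play_rows:
  motion:
    - [[1, -0.05, 1.7, 0, 0.1, 0], [2, -0.1, 3.5, 0.1, 0.2, 0.1], [3, -0.13, 5.2, 0.2, 0.3, 0.1], [3.8, -0.13, 6.6, 0.3, 0.4, 0.1], [4, -0.13, 7, 0.3, 0.4, 0.1]]

```text
time: 6.7
tool_pos: [554.7, -25.7, 131.5]
tcp_rot: [180.0, -9.9, -16.1]
ft_force: [-0.7, -0.9, -3.3]
finger_gap: 45.5
grip_force: 38.1
```

>>> play_rows:
  motion:
    - [[0, 0, 0, 0, 0, 0], [0, 0, 0, 0, 0, 0]]

```text
time: 6.9
tool_pos: [555.4, -26.1, 134.2]
tcp_rot: [-180.0, -10.1, -16.1]
ft_force: [0.2, -0.3, -3.3]
finger_gap: 45.1
grip_force: 38.1
```

```bash
python3 -c "
from h import *
from bench import sensors
s=sensors.sense();print(W2L(s['tool_pos']).round(1))
plan(L2W(36.2,0,29.4),[180,-10,-16.1],s)"
```

```text
[29.3 -0.2 39.9]
t 6.9 tcp [555.4 -26.1 134.2] [-180.   -10.1  -16.1] F [ 0.2 -0.3 -3.3] gap 45.1 -> row [0.28, -0.02, 1.23, 0.0, -0.1, -0.0] rows>= 0.3
```

>>> play_rows:
  motion:
    - [[0.1, 0, 0.4, 0, 0, 0], [0.2, 0, 0.8, 0, 0, 0], [0.3, 0, 1.2, 0, 0, 0], [0.3, 0, 1.2, 0, 0, 0]]

```text
time: 7.3
tool_pos: [560.4, -28.1, 122.1]
tcp_rot: [-180.0, -10.0, -16.2]
ft_force: [0.7, 0.4, -2.5]
finger_gap: 45.6
grip_force: 38.3
```

>>> play_rows:
  motion:
    - [[0.4, 0, 0.15, 0, 0, 0], [0.8, 0, 0.3, 0, 0, 0], [1.2, 0, 0.43, 0, 0, 0], [1.4, 0, 0.5, 0, 0, 0], [1.4, 0, 0.5, 0, 0, 0]]

```text
time: 7.8
tool_pos: [574.8, -32.4, 120.0]
tcp_rot: [180.0, -10.1, -16.2]
ft_force: [0.8, -0.3, -2.3]
finger_gap: 45.6
grip_force: 38.3
```

>>> play_rows:
  motion:
    - [[-0.02, 0, 0.05, 0, 0, 0], [-0.04, 0, 0.1, 0, 0, 0], [-0.06, 0, 0.15, 0, 0, 0], [-0.07, 0, 0.2, 0, 0, 0], [-0.07, 0, 0.2, 0, 0, 0]]

```text
time: 8.3
tool_pos: [574.1, -32.0, 117.9]
tcp_rot: [180.0, -10.1, -16.2]
ft_force: [2.1, 0.8, -1.7]
finger_gap: 45.7
grip_force: 38.3
```

```bash
python3 -c "
from h import *
from bench import sensors
s=sensors.sense();print(W2L(s['tool_pos']).round(1), LX@s['ft_force'],LN@s['ft_force'])
plan(L2W(51.2,0,26.4),[180,-10,-16.1],s)"
```

```text
[51.5 -0.7 27.3] 2.0588206466420726 -1.3708521308070052
t 8.3 tcp [574.1 -32.  117.9] [180.  -10.1 -16.2] F [ 2.1  0.8 -1.7] gap 45.7 -> row [-0.06, -0.07, 0.07, 0.0, -0.1, -0.1] rows>= 0.0
```

>>> play_rows:
  motion:
    - [[-0.02, -0.03, 0.05, 0, 0, 0], [-0.04, -0.05, 0.1, 0, 0, 0], [-0.05, -0.05, 0.13, 0, 0, 0], [-0.05, -0.05, 0.13, 0, 0, 0]]

```text
time: 8.7
tool_pos: [574.3, -31.8, 117.2]
tcp_rot: [180.0, -10.1, -16.2]
ft_force: [-1.4, -3.1, 3.6]
finger_gap: 45.7
grip_force: 39.0
```

>>> play_rows:
  motion:
    - [[0, 0, 0, 0, 0, 0], [0, 0, 0, 0, 0, 0], [0, 0, 0, 0, 0, 0]]
  jaw: 0.75

```text
time: 9.0
tool_pos: [573.4, -31.2, 115.9]
tcp_rot: [-180.0, -10.0, -16.2]
ft_force: [0.4, -0.3, -0.0]
finger_gap: 63.8
grip_force: 0.0
```

>>> play_rows:
  motion:
    - [[0, 0, -1.5, 0, 0, 0], [0, 0, -4, 0, 0, 0], [0, 0, -8, 0, 0, 0], [-1, 0, -11, 0, 0, 0], [-2, 0, -13, 0, 0, 0]]

```text
time: 9.5
tool_pos: [533.7, -19.6, 245.3]
tcp_rot: [-180.0, -10.3, -16.2]
ft_force: [0.4, 0.5, 0.1]
finger_gap: 64.2
grip_force: 0.0
```

```bash
python3 - <<'E'
from h import *
from bench import optics,sensors
s=sensors.sense();o=optics.snapshot('wrist');w=wristcam(o,s);np.savez("w4.npz",**w)
print(W2L(s["tool_pos"]).round(1))
# push start: TCP at lane x=-20,z=22, lean 40
plan(L2W(-25,0.5,60),[180,-30,-16.1],s)
hsv=cv2.cvtColor(w["pixels"],cv2.COLOR_RGB2HSV);H,S,V=[hsv[...,i].astype(int) for i in range(3)]
yy,xx=np.mgrid[:384,:512];m=((H<8)|(H>172))&(S>150)&(V>90)&(xx>200)&(xx<320)
q=[]
for x in np.argwhere(m)[:,::-1]:
    c,d=ray(w,x);P=c+d*(LN@(O+56*LN-c))/(LN@d);q.append(W2L(P)[:2])
q=np.array(q,np.float32);print("red top",cv2.minAreaRect(q),np.percentile(q,[1,99],axis=0))
a=cv2.convertScaleAbs(o["pixels"][:,:,::-1],alpha=1.3);cv2.imwrite("pics/w4.png",a)
E
```

```text
[-1.230e+01  1.000e-01  1.454e+02]
t 9.5 tcp [533.7 -19.6 245.3] [-180.   -10.3  -16.2] F [0.4 0.5 0.1] gap 64.2 -> row [-4.15, -0.03, 7.57, -0.0, 19.7, -0.1] rows>= 2.3
red top ((42.65109634399414, 0.09884834289550781), (44.75547790527344, 78.97563171386719), 89.61941528320312) [[  4.21382176 -22.12979082]
 [ 80.31824539  22.03911612]]
```

View pics/w4.png

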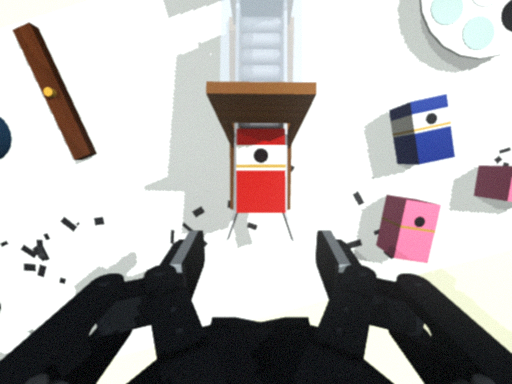

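Red lies flat at lane x=42.7, y=0.1. Now I'll close the fingers, lean back and get behind it.

>>> play_rows:
  motion:
    - [[-2, 0, 1.5, 0, 5, 0], [-3.5, 0, 3, 0, 10, 0], [-4.2, 0, 5, 0, 15, 0], [-4.2, 0, 7.5, 0, 19.7, 0], [-4.2, 0, 7.5, 0, 19.7, 0]]
  jaw: 0

```text
time: 10.05
tool_pos: [500.1, -11.1, 151.3]
tcp_rot: [179.8, -29.1, -16.0]
ft_force: [-1.7, -1.0, -1.5]
finger_gap: -0.3
grip_force: 0.0
```

>>> play_rows:
  motion:
    - [[0, 0, 0, 0, 0, 0], [0, 0, 0, 0, 0, 0], [0, 0, 0, 0, 0, 0]]

```text
time: 10.35
tool_pos: [508.4, -12.2, 163.7]
tcp_rot: [-179.9, -29.9, -16.2]
ft_force: [0.0, 0.4, 0.3]
finger_gap: -0.1
grip_force: 0.0
```

```bash
python3 -c "
from h import *
from bench import sensors
s=sensors.sense();print(W2L(s['tool_pos']).round(1))
plan(L2W(-20,0.4,18),[180,-30,-16.1],s)
plan(L2W(-8,0.4,18),[180,-30,-16.1],s)"
```

```text
[-24.    0.2  60.5]
t 10.35 tcp [508.4 -12.2 163.7] [-179.9  -29.9  -16.2] F [0.  0.4 0.3] gap -0.1 -> row [-2.42, -0.02, 3.51, -0.0, 0.1, -0.1] rows>= 0.9
t 10.35 tcp [508.4 -12.2 163.7] [-179.9  -29.9  -16.2] F [0.  0.4 0.3] gap -0.1 -> row [-1.5, -0.02, 4.28, -0.0, 0.1, -0.1] rows>= 0.9
```

>>> play_rows:
  motion:
    - [[-0.6, 0, 0.9, 0, 0, 0], [-1.2, 0, 1.8, 0, 0, 0], [-1.8, 0, 2.7, 0, 0, 0], [-2.4, 0, 3.5, 0, 0, 0], [-2.4, 0, 3.5, 0, 0, 0]]

```text
time: 10.85
tool_pos: [500.9, -10.8, 114.4]
tcp_rot: [179.9, -29.5, -16.1]
ft_force: [0.2, 0.1, -1.3]
finger_gap: -0.2
grip_force: 0.0
```

>>> play_rows:
  motion:
    - [[0.31, 0, 0.26, 0, 0, 0], [0.61, 0, 0.51, 0, 0, 0], [0.92, 0, 0.77, 0, 0, 0], [1.23, 0, 1.03, 0, 0, 0], [1.53, 0, 1.29, 0, 0, 0]]

```text
time: 11.35
tool_pos: [522.2, -16.5, 114.2]
tcp_rot: [-180.0, -29.8, -16.2]
ft_force: [-0.6, 0.3, -0.1]
finger_gap: -0.4
grip_force: 0.5
```

>>> play_rows:
  motion:
    - [[0.31, 0, 0.26, 0, 0, 0], [0.61, 0, 0.51, 0, 0, 0], [0.92, 0, 0.77, 0, 0, 0], [1.23, 0, 1.03, 0, 0, 0], [1.53, 0, 1.29, 0, 0, 0]]

```text
time: 11.85
tool_pos: [540.9, -22.0, 110.3]
tcp_rot: [180.0, -29.7, -16.2]
ft_force: [0.5, 0.4, -0.5]
finger_gap: -0.2
grip_force: 0.3
```

>>> play_rows:
  motion:
    - [[0.31, 0, 0.26, 0, 0, 0], [0.61, 0, 0.51, 0, 0, 0], [0.92, 0, 0.77, 0, 0, 0], [1.23, 0, 1.03, 0, 0, 0], [1.53, 0, 1.29, 0, 0, 0]]

```text
time: 12.35
tool_pos: [559.8, -27.5, 106.6]
tcp_rot: [180.0, -29.7, -16.2]
ft_force: [0.5, -0.7, 0.7]
finger_gap: 0.3
grip_force: 0.3
```

```bash
python3 - <<'E'
from h import *
from bench import optics,sensors
s=sensors.sense();o=optics.snapshot('wrist');w=wristcam(o,s);print(W2L(s['tool_pos']).round(1),LX@s['ft_force'])
plan(L2W(56,0.4,18),[180,-30,-16.1],s)
hsv=cv2.cvtColor(w["pixels"],cv2.COLOR_RGB2HSV);H,S,V=[hsv[...,i].astype(int) for i in range(3)]
yy,xx=np.mgrid[:384,:512];m=((H<8)|(H>172))&(S>150)&(V>90)&(xx>180)&(xx<340)
q=[]
for x in np.argwhere(m)[:,::-1]:
    c,d=ray(w,x);P=c+d*(LN@(O+56*LN-c))/(LN@d);q.append(W2L(P)[:2])
q=np.array(q,np.float32);print("red top",np.percentile(q,[1,99],axis=0)) if len(q) else 0
E
```

```text
[38.6 -0.3 13.5] 0.529915409207406
t 12.35 tcp [559.8 -27.5 106.6] [180.  -29.7 -16.2] F [ 0.5 -0.7  0.7] gap 0.3 -> row [1.62, -0.07, 0.77, 0.0, 0.3, -0.1] rows>= 0.4
red top [[ 37.06874874 -23.04550072]
 [ 85.50286224  21.91861496]]
```

>>> play_rows:
  motion:
    - [[0.33, 0, 0.15, 0, 0, 0], [0.65, 0, 0.3, 0, 0, 0], [0.97, -0.05, 0.46, 0, 0, 0], [1.3, -0.07, 0.62, 0, 0, 0], [1.62, -0.07, 0.77, 0, 0, 0]]

```text
time: 12.9
tool_pos: [577.1, -31.7, 108.1]
tcp_rot: [180.0, -29.7, -16.2]
ft_force: [-0.6, -0.2, -1.1]
finger_gap: -0.1
grip_force: 0.2
```

```bash
cat > look.py <<'E'
from h import *
from bench import optics,sensors
import sys
s=sensors.sense();o=optics.snapshot('wrist');w=wristcam(o,s);print(W2L(s['tool_pos']).round(1),LX@s['ft_force'])
cv2.imwrite("pics/%s.png"%sys.argv[1],np.hstack([cv2.convertScaleAbs(o["pixels"][:300,130:390,::-1],alpha=1.4),cv2.resize(optics.snapshot("scene")["pixels"][140:260,180:284,::-1],(260,300),interpolation=cv2.INTER_CUBIC),cv2.resize(optics.snapshot("side")["pixels"][140:260,200:304,::-1],(260,300),interpolation=cv2.INTER_CUBIC)]))
E
python3 look.py w5
```

```text
[56.   0.5 18.1] -0.3523704340432559
```

View pics/w5.png

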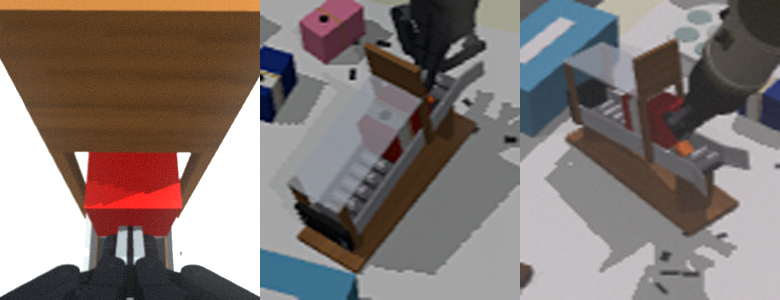

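The wrist view shows red under the header with the fingers at its rear face, and it has not rolled off yet. I'll push a little further.

>>> play_rows:
  motion:
    - [[0.15, 0, 0.13, 0, 0, 0], [0.31, 0, 0.26, 0, 0, 0], [0.46, 0, 0.38, 0, 0, 0], [0.61, 0, 0.51, 0, 0, 0], [0.61, 0, 0.51, 0, 0, 0]]

```text
time: 13.55
tool_pos: [584.5, -33.9, 106.6]
tcp_rot: [180.0, -29.7, -16.2]
ft_force: [0.3, 0.2, -0.0]
finger_gap: -0.0
grip_force: 0.0
```

>>> play_rows:
  motion:
    - [[0, 0, 0, 0, 0, 0], [0, 0, 0, 0, 0, 0], [0, 0, 0, 0, 0, 0], [0, 0, 0, 0, 0, 0], [0, 0, 0, 0, 0, 0]]

```text
time: 14.05
tool_pos: [584.3, -33.8, 106.7]
tcp_rot: [180.0, -29.7, -16.2]
ft_force: [0.3, 0.4, -0.6]
finger_gap: -0.1
grip_force: 0.0
```

```bash
cat > redpos.py <<'E'
from h import *
from bench import optics,sensors
import sys
# red pixels in scene image through the clear cover: extent along lane on the top plane (z=56)
o=optics.snapshot("scene");hsv=cv2.cvtColor(o["pixels"],cv2.COLOR_RGB2HSV);H,S,V=[hsv[...,i].astype(int) for i in range(3)]
yy,xx=np.mgrid[:384,:512];reg=(xx>185)&(xx<290)&(yy>150)&(yy<250)
for n,m in(("red",((H<8)|(H>172))&(S>60)&reg),("blue",(H>105)&(H<130)&(S>80)&reg&(xx>197))):
    q=[]
    for x in np.argwhere(m)[:,::-1]:
        c,d=ray(o,x);q.append(W2L(c+d*(LN@(O+30*LN-c))/(LN@d)))
    if q: q=np.array(q);print(n,len(q),np.percentile(q,[2,50,98],axis=0)[:,:2].round(0).tolist())
s=sensors.sense();print(s["time"],W2L(s['tool_pos']).round(1),LX@s['ft_force'])
E
python3 redpos.py
```

```text
red 162 [[30.0, -130.0], [202.0, 18.0], [252.0, 34.0]]
blue 20 [[-9.0, -75.0], [25.0, -20.0], [269.0, 48.0]]
14.1 [63.6  0.5 18. ] 0.43245205076229143
```

>>> play_rows:
  motion:
    - [[0, 0, -1.5, 0, 0, 0], [0, 0, -4, 0, 0, 0], [0, 0, -8, 0, 0, 0], [0, 0, -12, 0, 0, 0], [0, 0, -15, 0, 0, 0]]

```text
time: 14.6
tool_pos: [512.4, -12.9, 239.5]
tcp_rot: [-180.0, -29.9, -16.2]
ft_force: [0.6, -0.2, 0.1]
finger_gap: 0.0
grip_force: 0.0
```

```bash
python3 redpos.py; python3 -c "
from h import *
plan([518,-250,160],[180,-20,-4.1])"
```

```text
red 164 [[32.0, -128.0], [202.0, 18.0], [252.0, 34.0]]
blue 7 [[52.0, -68.0], [269.0, 15.0], [270.0, 49.0]]
14.65 [-33.5   1.2 141.1] 0.16027496013242404
t 14.65 tcp [513.2 -12.5 244.8] [-179.9  -30.2  -16.2] F [ 1.  -0.3  5. ] gap -0.1 -> row [1.86, 22.7, 10.84, 5.0, -10.2, -11.0] rows>= 5.0
```

>>> play_rows:
  motion:
    - [[0.4, 4.6, 2, 0, 0, 0], [0.8, 9.2, 4, 0, 0, 0], [1.1, 13.8, 6, 0, 0, 0], [1.4, 18.4, 8, 0, 0, 0]]
  jaw: 1

```text
time: 15.05
tool_pos: [511.4, -205.0, 175.0]
tcp_rot: [180.0, -29.9, -16.1]
ft_force: [1.3, 0.2, -0.1]
finger_gap: 58.0
grip_force: 0.0
```

>>> play_rows:
  motion:
    - [[0.2, 2.2, 1.4, 2.5, -5.1, -5.5], [0.45, 4.3, 2.8, 5, -10.2, -11], [0.45, 4.3, 2.8, 5, -10.2, -11], [0.45, 4.3, 2.8, 5, -10.2, -11], [0.45, 4.3, 2.8, 5, -10.2, -11]]

```text
time: 15.55
tool_pos: [516.7, -248.8, 153.2]
tcp_rot: [179.9, -19.6, -4.1]
ft_force: [1.1, 0.1, 0.3]
finger_gap: 85.3
grip_force: 0.0
```

```bash
python3 - <<'E'
from h import *
from bench import optics,sensors
s=sensors.sense();o=optics.snapshot('wrist');w=wristcam(o,s);im=w["pixels"]
hsv=cv2.cvtColor(im,cv2.COLOR_RGB2HSV);H,S,V=[hsv[...,i].astype(int) for i in range(3)]
yy,xx=np.mgrid[:384,:512]
m=(H>105)&(H<130)&(S>120)&(xx>180)&(xx<340)&(yy>90)&(yy<290)
v=V[m].astype(np.uint8);th,_=cv2.threshold(v,0,255,cv2.THRESH_OTSU);print(th,np.percentile(v,[2,25,50,75,98]))
for t in(th,0):
    q=np.array([cast(w,x,56)[:2] for x in np.argwhere(m&(V>t))[:,::-1]],np.float32);print(cv2.minAreaRect(q))
plan([562.5,-252.9,24],[180,-20,-4.1],s)
a=cv2.convertScaleAbs(im[:,:,::-1],alpha=1.3)[:,60:460];b=cv2.resize(optics.snapshot("scene")["pixels"][140:260,180:305,::-1],(400,384),interpolation=cv2.INTER_CUBIC)
cv2.imwrite("pics/w6.png",np.hstack([a,b]))
E
```

```text
111.0 [106. 110. 112. 113. 117.]
((556.285400390625, -253.14520263671875), (43.93729019165039, 77.69910430908203), 85.84954071044922)
((556.285400390625, -253.145263671875), (43.937286376953125, 77.69910430908203), 85.84964752197266)
t 15.55 tcp [ 516.7 -248.8  153.2] [179.9 -19.6  -4.1] F [1.1 0.1 0.3] gap 85.3 -> row [-0.0, 0.07, 13.72, 0.1, 0.4, -0.0] rows>= 2.7
```

View pics/w6.png

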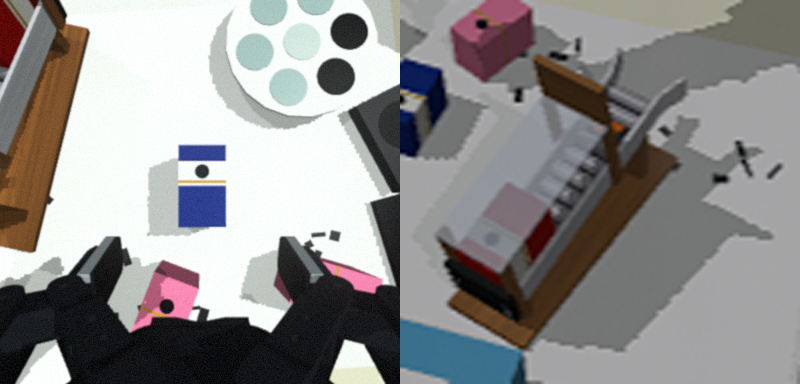

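Red rests at the stop (scene crop (500,225)), and the orange catch is up. Blue is centred under the gripper at (202,186), so I can grasp it.

>>> play_rows:
  motion:
    - [[0, 0.1, 4, 0, 0.2, 0], [0, 0.1, 8, 0, 0.4, 0], [0, 0.1, 12, 0, 0.4, 0], [0, 0.1, 13.7, 0, 0.4, 0], [0, 0.1, 13.7, 0, 0.4, 0]]

```text
time: 16.15
tool_pos: [561.0, -251.5, 21.7]
tcp_rot: [-180.0, -19.8, -4.0]
ft_force: [-0.0, -0.2, -0.6]
finger_gap: 85.1
grip_force: 0.0
```

>>> play_rows:
  motion:
    - [[0, 0, 0, 0, 0, 0], [0, 0, 0, 0, 0, 0]]

```text
time: 16.35
tool_pos: [563.4, -254.4, 26.5]
tcp_rot: [179.8, -20.1, -4.0]
ft_force: [-1.0, -0.4, 0.9]
finger_gap: 85.4
grip_force: 0.0
```

```bash
python3 -c "
from h import *
plan([562.5,-253.7,24],[180,-20,-4.1])"
```

```text
t 16.35 tcp [ 563.4 -254.4   26.5] [179.8 -20.1  -4. ] F [-1.  -0.4  0.9] gap 85.4 -> row [-0.17, -0.06, 0.2, 0.1, -0.1, 0.1] rows>= 0.1
```

Good height, close to the red grasp (26.4). I'll grip here.

>>> play_rows:
  motion:
    - [[0, 0, 0, 0, 0, 0], [0, 0, 0, 0, 0, 0], [0, 0, 0, 0, 0, 0], [0, 0, 0, 0, 0, 0], [0, 0, 0, 0, 0, 0]]
  jaw: 0.3
  squeeze: 35

```text
time: 16.85
tool_pos: [562.6, -254.2, 24.6]
tcp_rot: [179.9, -20.0, -4.1]
ft_force: [-3.4, 1.5, 7.2]
finger_gap: 45.7
grip_force: 38.1
```

>>> play_rows:
  motion:
    - [[0, 0, 0, 0, 0, 0], [0, 0, 0, 0, 0, 0], [0, 0, 0, 0, 0, 0]]
  jaw: 0

```text
time: 17.15
tool_pos: [562.6, -254.2, 24.6]
tcp_rot: [179.9, -20.0, -4.1]
ft_force: [-4.2, 1.8, 7.6]
finger_gap: 45.5
grip_force: 38.1
```

>>> play_rows:
  motion:
    - [[0.5, 0, -1.5, 0, 0, 0], [1.5, 0, -5, 0, 0, 0], [2.5, 0, -9, 0, 0, 0], [3, 0, -13, 0, 0, 0], [3, 0, -15, 0, 0, 0]]

```text
time: 17.65
tool_pos: [540.2, -252.9, 179.1]
tcp_rot: [179.8, -20.1, -4.0]
ft_force: [0.6, 0.1, -3.8]
finger_gap: 45.9
grip_force: 37.2
```

```bash
python3 -c "
from h import *
plan(L2W(-30.8,0.4,96.4),[180,-10,-16.1])"
```

```text
t 17.65 tcp [ 540.2 -252.9  179.1] [179.8 -20.1  -4. ] F [ 0.6  0.1 -3.8] gap 45.9 -> row [-3.87, -23.81, -3.76, -2.9, -10.1, 11.7] rows>= 4.9
```

>>> play_rows:
  motion:
    - [[-1.4, -4, -1, 0, 0, 0], [-2.6, -8, -2, 0, 0, 0], [-3.5, -12, -2.8, 0, 0, 0], [-3.9, -15.5, -3.2, 0, 0, 0]]

```text
time: 18.05
tool_pos: [501.6, -92.6, 191.1]
tcp_rot: [180.0, -19.8, -4.1]
ft_force: [0.6, 0.8, -2.5]
finger_gap: 45.7
grip_force: 37.7
```

>>> play_rows:
  motion:
    - [[0, -3, -0.2, -0.9, -3.3, 3.9], [0, -6, -0.4, -1.9, -6.7, 7.8], [0, -8.3, -0.5, -2.9, -10.1, 11.7], [0, -8.3, -0.5, -2.9, -10.1, 11.7], [0, -8.3, -0.5, -2.9, -10.1, 11.7]]

```text
time: 18.55
tool_pos: [507.0, -10.7, 195.3]
tcp_rot: [-179.9, -9.7, -16.0]
ft_force: [1.1, -0.4, -2.2]
finger_gap: 45.7
grip_force: 38.1
```

>>> play_rows:
  motion:
    - [[0, 0, 0, 0, 0, 0], [0, 0, 0, 0, 0, 0]]

```text
time: 18.75
tool_pos: [506.7, -12.1, 195.7]
tcp_rot: [-179.9, -9.7, -16.2]
ft_force: [-0.2, -0.2, -2.7]
finger_gap: 45.6
grip_force: 38.1
```

```bash
python3 - <<'E'
from h import *
from bench import optics,sensors
s=sensors.sense();o=optics.snapshot('wrist');w=wristcam(o,s);t=W2L(s["tool_pos"]);print(t.round(1))
hsv=cv2.cvtColor(w["pixels"],cv2.COLOR_RGB2HSV);H,S,V=[hsv[...,i].astype(int) for i in range(3)]
yy,xx=np.mgrid[:384,:512];m=(H>105)&(H<130)&(S>120)&(xx>190)&(xx<330)&(V>60)
q=[]
for x in np.argwhere(m)[:,::-1]:
    c,d=ray(w,x);q.append(W2L(c+d*(LN@(O+(t[2]-24.6+56)*LN-c))/(LN@d)))
q=np.array(q)[:,:2].astype(np.float32);print("blue top",q.min(0),q.max(0),np.percentile(q,[1,99],axis=0))
plan(L2W(26.5,0.4,36.6),[180,-10,-16.1],s)
E
```

```text
[-31.3  -0.2  91.7]
blue top [-63.890285 -22.653303] [ 2.7885966 23.169247 ] [[-62.50770702 -22.16833   ]
 [  2.28486354  22.34020517]]
t 18.75 tcp [506.7 -12.1 195.7] [-179.9   -9.7  -16.2] F [-0.2 -0.2 -2.7] gap 45.6 -> row [3.58, -0.05, 7.14, -0.1, 0.3, -0.1] rows>= 1.6
```

>>> play_rows:
  motion:
    - [[0.9, 0, 1.8, 0, 0.1, 0], [1.8, 0, 3.6, 0, 0.2, 0], [2.7, -0.03, 5.4, 0, 0.3, 0], [3.4, -0.03, 6.7, 0, 0.3, 0], [3.6, -0.03, 7.1, 0, 0.3, 0]]

```text
time: 19.3
tool_pos: [552.2, -24.8, 130.5]
tcp_rot: [-179.9, -9.9, -16.2]
ft_force: [-0.6, 0.6, -3.3]
finger_gap: 45.5
grip_force: 37.9
```

>>> play_rows:
  motion:
    - [[0, 0, 0, 0, 0, 0], [0, 0, 0, 0, 0, 0]]

```text
time: 19.5
tool_pos: [552.9, -24.2, 132.9]
tcp_rot: [-179.8, -10.1, -16.2]
ft_force: [-0.4, 0.7, -2.9]
finger_gap: 45.7
grip_force: 37.9
```

```bash
python3 -c "
from h import *
from bench import sensors
s=sensors.sense();print(W2L(s['tool_pos']).round(1))
plan(L2W(33.5,0.4,27.6),[180,-10,-16.1],s)"
```

```text
[26.7  1.  38.1]
t 19.5 tcp [552.9 -24.2 132.9] [-179.8  -10.1  -16.2] F [-0.4  0.7 -2.9] gap 45.7 -> row [0.27, 0.07, 1.22, -0.1, -0.1, -0.1] rows>= 0.3
```

>>> play_rows:
  motion:
    - [[0.1, 0.05, 0.4, 0, 0, 0], [0.2, 0.05, 0.8, 0, 0, 0], [0.3, 0.05, 1.2, 0, 0, 0], [0.3, 0.05, 1.2, 0, 0, 0]]

```text
time: 19.9
tool_pos: [557.9, -25.7, 120.6]
tcp_rot: [-179.8, -10.1, -16.2]
ft_force: [0.6, -0.6, -2.3]
finger_gap: 45.4
grip_force: 38.1
```

>>> play_rows:
  motion:
    - [[0.4, 0, 0.15, 0, 0, 0], [0.8, 0, 0.3, 0, 0, 0], [1.2, 0, 0.43, 0, 0, 0], [1.4, 0, 0.5, 0, 0, 0], [1.4, 0, 0.5, 0, 0, 0]]

```text
time: 20.4
tool_pos: [572.2, -29.9, 118.5]
tcp_rot: [-179.8, -10.1, -16.2]
ft_force: [0.1, -1.0, -2.0]
finger_gap: 45.8
grip_force: 38.2
```

>>> play_rows:
  motion:
    - [[-0.02, 0, 0.05, 0, 0, 0], [-0.04, 0, 0.1, 0, 0, 0], [-0.06, 0, 0.15, 0, 0, 0], [-0.07, 0, 0.2, 0, 0, 0], [-0.07, 0, 0.2, 0, 0, 0]]

```text
time: 20.9
tool_pos: [571.5, -29.7, 116.5]
tcp_rot: [-179.8, -10.1, -16.2]
ft_force: [1.9, -0.6, -1.6]
finger_gap: 45.5
grip_force: 38.2
```

```bash
python3 -c "
from h import *
from bench import sensors
s=sensors.sense();print(W2L(s['tool_pos']).round(1), LX@s['ft_force'],LN@s['ft_force'])
plan(L2W(48.5,0.4,24.6),[180,-10,-16.1],s)"
```

```text
[48.7  0.8 25.3] 2.1929236522556645 -1.2859424668855044
t 20.9 tcp [571.5 -29.7 116.5] [-179.8  -10.1  -16.2] F [ 1.9 -0.6 -1.6] gap 45.5 -> row [-0.04, 0.04, 0.06, -0.1, -0.1, -0.1] rows>= 0.0
```

Same state as red was in. I'll lower the last millimetre, release, retreat, shut the fingers and get behind.

>>> play_rows:
  motion:
    - [[-0.02, 0, 0.05, 0, 0, 0], [-0.04, 0, 0.1, 0, 0, 0], [-0.05, 0, 0.13, 0, 0, 0], [-0.05, 0, 0.13, 0, 0, 0]]

```text
time: 21.3
tool_pos: [571.7, -29.7, 115.9]
tcp_rot: [-179.8, -10.1, -16.2]
ft_force: [1.7, -2.0, 5.6]
finger_gap: 45.6
grip_force: 39.1
```

>>> play_rows:
  motion:
    - [[0, 0, 0, 0, 0, 0], [0, 0, 0, 0, 0, 0], [0, 0, 0, 0, 0, 0]]
  jaw: 0.75

```text
time: 21.6
tool_pos: [570.6, -29.5, 114.4]
tcp_rot: [-179.9, -10.0, -16.2]
ft_force: [-0.3, -0.0, -0.1]
finger_gap: 63.7
grip_force: 0.0
```

>>> play_rows:
  motion:
    - [[0, 0, -1.5, 0, 0, 0], [0, 0, -4, 0, 0, 0], [0, 0, -8, 0, 0, 0], [-1, 0, -11, 0, 0, 0], [-2, 0, -13, 0, 0, 0]]

```text
time: 22.1
tool_pos: [530.8, -18.1, 243.8]
tcp_rot: [-179.8, -10.3, -16.2]
ft_force: [-0.1, -0.5, -0.1]
finger_gap: 64.1
grip_force: 0.0
```

```bash
python3 - <<'E'
from h import *
from bench import optics,sensors
s=sensors.sense();o=optics.snapshot('wrist');w=wristcam(o,s)
plan(L2W(-25,0.5,65),[180,-30,-16.1],s)
hsv=cv2.cvtColor(w["pixels"],cv2.COLOR_RGB2HSV);H,S,V=[hsv[...,i].astype(int) for i in range(3)]
yy,xx=np.mgrid[:384,:512];m=(H>105)&(H<130)&(S>120)&(V>80)&(xx>200)&(xx<320)&(yy<240)
q=[]
for x in np.argwhere(m)[:,::-1]:
    c,d=ray(w,x);q.append(W2L(c+d*(LN@(O+56*LN-c))/(LN@d))[:2])
print("blue top",cv2.minAreaRect(np.array(q,np.float32)))
E
```

```text
t 22.1 tcp [530.8 -18.1 243.8] [-179.8  -10.3  -16.2] F [-0.1 -0.5 -0.1] gap 64.1 -> row [-3.64, 0.05, 7.0, -0.2, 19.7, -0.1] rows>= 2.3
blue top ((40.015708923339844, 1.7570362091064453), (44.07870101928711, 71.93862915039062), 89.6819076538086)
```

>>> play_rows:
  motion:
    - [[-2, 0, 1.5, 0, 5, 0], [-3.2, 0, 3, 0, 10, 0], [-3.6, 0, 5, 0, 15, 0], [-3.6, 0, 7, 0, 19.7, 0], [-3.6, 0, 7, 0, 19.7, 0]]
  jaw: 0

```text
time: 22.65
tool_pos: [503.0, -10.8, 157.1]
tcp_rot: [-180.0, -29.2, -16.1]
ft_force: [-0.5, 0.0, -1.9]
finger_gap: -0.1
grip_force: 0.0
```

>>> play_rows:
  motion:
    - [[0, 0, 0, 0, 0, 0], [0, 0, 0, 0, 0, 0], [0, 0, 0, 0, 0, 0]]

```text
time: 22.95
tool_pos: [510.2, -11.8, 167.7]
tcp_rot: [-179.8, -29.9, -16.3]
ft_force: [-0.5, -0.1, 0.2]
finger_gap: 0.3
grip_force: 0.0
```

```bash
python3 -c "
from h import *
from bench import sensors
s=sensors.sense();print(W2L(s['tool_pos']).round(1))
plan(L2W(-20,0.8,20),[180,-30,-16.1],s)"
```

```text
[-23.1   1.   64.7]
t 22.95 tcp [510.2 -11.8 167.7] [-179.8  -29.9  -16.3] F [-0.5 -0.1  0.2] gap 0.3 -> row [-2.63, 0.04, 3.63, -0.1, 0.1, -0.2] rows>= 0.9
```

>>> play_rows:
  motion:
    - [[-0.6, 0, 0.9, 0, 0, 0], [-1.2, 0, 1.8, 0, 0, 0], [-1.8, 0, 2.7, 0, 0, 0], [-2.4, 0, 3.4, 0, 0, 0], [-2.4, 0, 3.4, 0, 0, 0]]

```text
time: 23.45
tool_pos: [502.5, -10.2, 119.9]
tcp_rot: [-179.9, -29.5, -16.2]
ft_force: [-0.7, -0.7, -0.4]
finger_gap: 0.1
grip_force: 0.0
```

>>> play_rows:
  motion:
    - [[0.31, 0, 0.26, 0, 0, 0], [0.61, 0, 0.51, 0, 0, 0], [0.92, 0, 0.77, 0, 0, 0], [1.23, 0, 1.03, 0, 0, 0], [1.53, 0, 1.29, 0, 0, 0]]

```text
time: 23.95
tool_pos: [523.8, -15.9, 119.6]
tcp_rot: [-179.8, -29.8, -16.2]
ft_force: [-0.9, -0.1, -0.1]
finger_gap: -0.2
grip_force: 0.2
```

>>> play_rows:
  motion:
    - [[0.31, 0, 0.26, 0, 0, 0], [0.61, 0, 0.51, 0, 0, 0], [0.92, 0, 0.77, 0, 0, 0], [1.23, 0, 1.03, 0, 0, 0], [1.53, 0, 1.29, 0, 0, 0]]

```text
time: 24.45
tool_pos: [542.5, -21.3, 115.6]
tcp_rot: [-179.8, -29.7, -16.2]
ft_force: [0.4, -0.2, 0.8]
finger_gap: -0.1
grip_force: 0.3
```

>>> play_rows:
  motion:
    - [[0.31, 0, 0.26, 0, 0, 0], [0.61, 0, 0.51, 0, 0, 0], [0.92, 0, 0.77, 0, 0, 0], [1.23, 0, 1.03, 0, 0, 0], [1.53, 0, 1.29, 0, 0, 0]]

```text
time: 24.95
tool_pos: [561.4, -26.8, 112.0]
tcp_rot: [-179.8, -29.8, -16.2]
ft_force: [0.1, 0.4, 0.4]
finger_gap: 0.1
grip_force: 0.3
```

```bash
python3 redpos.py; python3 -c "
from h import *
plan(L2W(64,0.5,18),[180,-30,-16.1])"
```

```text
red 163 [[30.0, -130.0], [202.0, 17.0], [252.0, 34.0]]
blue 128 [[-0.0, -44.0], [63.0, 21.0], [269.0, 35.0]]
25.0 [39.4  0.8 19.2] 0.5685892141069676
t 25.0 tcp [561.7 -26.9 112.1] [-179.8  -29.8  -16.2] F [ 0.4 -0.5 -0.3] gap 0.2 -> row [1.81, 0.03, 1.66, -0.1, 0.2, -0.1] rows>= 0.5
```

>>> play_rows:
  motion:
    - [[0.3, 0, 0.28, 0, 0, 0], [0.6, 0, 0.55, 0, 0, 0], [0.9, 0, 0.83, 0, 0, 0], [1.1, 0, 1, 0, 0, 0], [1.3, 0, 1.15, 0, 0, 0]]

```text
time: 25.5
tool_pos: [577.6, -31.4, 108.4]
tcp_rot: [-179.8, -29.7, -16.2]
ft_force: [0.1, -0.0, -0.4]
finger_gap: -0.2
grip_force: 0.2
```

>>> play_rows:
  motion:
    - [[0.15, 0, 0.13, 0, 0, 0], [0.3, 0, 0.26, 0, 0, 0], [0.45, 0, 0.4, 0, 0, 0], [0.55, 0, 0.5, 0, 0, 0], [0.55, 0, 0.5, 0, 0, 0]]

```text
time: 26.0
tool_pos: [584.5, -33.5, 106.9]
tcp_rot: [-179.8, -29.7, -16.2]
ft_force: [-0.3, -0.8, -0.2]
finger_gap: -0.3
grip_force: 0.0
```

>>> play_rows:
  motion:
    - [[0, 0, 0, 0, 0, 0], [0, 0, 0, 0, 0, 0], [0, 0, 0, 0, 0, 0], [0, 0, 0, 0, 0, 0], [0, 0, 0, 0, 0, 0]]

```text
time: 26.5
tool_pos: [584.3, -33.4, 106.9]
tcp_rot: [-179.8, -29.7, -16.2]
ft_force: [0.2, -1.0, -0.3]
finger_gap: 0.1
grip_force: 0.0
```

>>> play_rows:
  motion:
    - [[0, 0, -1.5, 0, 0, 0], [0, 0, -4, 0, 0, 0], [0, 0, -8, 0, 0, 0], [0, 0, -12, 0, 0, 0], [0, 0, -15, 0, 0, 0]]

```text
time: 27.0
tool_pos: [512.3, -12.8, 239.7]
tcp_rot: [-179.8, -29.9, -16.2]
ft_force: [1.4, 0.6, 0.1]
finger_gap: -0.2
grip_force: 0.0
```

>>> play_rows:
  motion:
    - [[0, 0, 0, 0, 0, 0], [0, 0, 0, 0, 0, 0], [0, 0, 0, 0, 0, 0]]

```text
time: 27.3
tool_pos: [512.4, -13.1, 235.7]
tcp_rot: [-179.9, -29.6, -16.2]
ft_force: [1.2, 0.6, 0.1]
finger_gap: -0.1
grip_force: 0.0
```

```bash
python3 redpos.py; python3 look.py w7
```

```text
red 155 [[31.0, -128.0], [203.0, 17.0], [252.0, 34.0]]
blue 102 [[89.0, 4.0], [120.0, 26.0], [269.0, 35.0]]
27.35 [-32.6   0.3 131.6] 0.47142078112338826
[-32.6   0.3 131.6] 0.47142078112338826
```

View pics/w7.png

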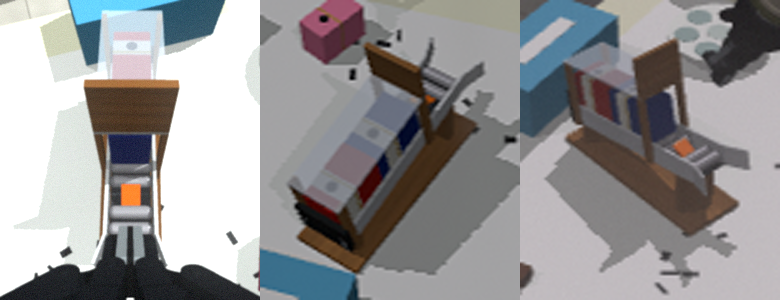

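Red rests at the stop with blue against it, the catch is up, and the gripper is clear. I'm handing the job in.

```bash
python3 -c "
from bench import job
print(job.hand_in())"
```

```text
the job is handed in; nothing more can be done
None
```

Both cartons are in the lane: in the last pictures red rests on the stop, blue lies against red, the catch is up and the gripper is clear; I handed it in at about 27 s, and no verdict came back.

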